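# Gauge a sample block with the flip stop

## Task

Flip the stop's hinged leaf fully down onto the jig, lay the wooden block on the jig's bed, press it gently flat against the fence for a moment, then slide it along the fence until its end meets the screw of the lowered leaf and press it gently home there for a moment. Then let go and flip the leaf fully back up without shifting the block; leave everything else on the table alone.

Things in the scene. Friction and masses are not known exactly. Their poses are not given: they have to be found in the camera images.
- jig: Gauging jig, fixed to the table: plywood bed 200 x 360 x 12 mm with a low fence along its far side. Origin at table height under the middle of the fence's front face; x points across the bed into the fence, y along the fence, z up. Bed from x = -150 to 50, y = -180 to 180 mm, its top at z = 12 mm.
- fence: The jig's low aluminium fence, same origin and axes as the jig: x = 0 (its front face) to 20 mm, y = -180 to 180 mm, z = 12 to 27 mm, so 15 mm high above the bed. Held on two small screws: a push of the block over 25 N shifts it; a push of 3 to 8 N held for half a second lays the block flat against it.
- stop: Flip stop fixed on the fence: dark steel saddle (x = 4 to 38, y = 2 to 26, top z = 67 mm) carrying the leaf. Origin at table height on the fence's front face (x = 0) in the plane of the lowered blade's face (y = 0); axes parallel to the jig's. The block belongs on its -y side. A push of the block over 20 N bends the stop; 4 to 10 N held for half a second seats the block.
- blade_face (a point): Point on the leaf's blade, at the adjusting screw. Leaf down: blade at x = -4 to -40, y = 0 to 8, z = 18 to 75 mm of the stop, this point at x = -15, y = 0, z = 36 mm. From it a 12 mm thick brass screw stands out to -y by 3 to 23 mm, set anew each time and not measured: feel for it. The block's end stops on its tip, so its centre ends at y = -73 to -93 mm of the stop, x = -15 mm.
- leaf (a joint): Hinge angle of the steel leaf: 0 = fully down on its own stop, 1.57 = arm upright, 1.85 rad = fully up, leaning back. Hinge axis along y through x = 20, z = 75 mm of the stop. Stiff friction hinge: about 2 N at the grip bar moves it and it stays where left. An arm 16 mm wide (y = 0 to 16 mm) carries the blade under it and a grip bar at its end.
- leaf_bar (a point): Grip point on the leaf's round grip bar (10 mm diameter, parallel to hinge and fence), at y = 50 mm of the stop; the bar is free of the arm from y = 16 to 78 mm. With the leaf at angle a it lies at x = 20 - 85 cos(a), z = 75 + 85 sin(a) mm of the stop. Pinched across, the bar can turn between the finger pads.
- block: Plain light wooden block 30 x 140 x 45 mm (x, y, z), 90 to 180 g, lying on the table to the right of the jig. Origin at the centre of its underside, y along its length. In the jig its length lies along the fence, standing 45 mm high on its 30 mm wide underside; either end may meet the leaf.
- brush: Bystander: paint brush lying on the bed's near edge along y.
- tape: Bystander: roll of paper tape, 90 mm across, 22 mm high, behind the jig.
- jar_tall: Bystander: open glass jar, 100 mm across, 130 mm high, left of the jig.
- jar_low: Bystander: open glass jar, 90 mm across, 80 mm high, left of the jig.
- lidded_jar: Bystander: closed jar with a lid, 72 mm across, 100 mm high, at the back right.
- bowl: Bystander: plastic bowl, 120 mm across, 55 mm high, front left.
- tub: Bystander: white plastic tub 90 x 130 x 50 mm, behind the jig.

How it is judged:
By the outcome, as a careful person would: the job done as asked, in the order asked, and still so for the second after the job is handed in, with the robot touching nothing.
It also fails if it takes over 72 s, if anything falls off the work surface, if the arm or the gripper's body presses on something with over 40 N, if the wrist force passes 120 N, or if a joint passes its speed limit or range.

## Robot

A 6-joint arm with a two-finger parallel gripper is mounted at the origin on the work surface. World frame = base frame: x ahead of the robot, y to its left, z up, the work surface at z = 0. Lengths are in mm, angles in rad, forces in N, time in s.
With the tool pointing down it reaches from about 425 to 1125 mm from the base axis. Payload 14.9 kg.
Tool frame: the origin (TCP) lies midway between the tips of the shut fingers; the grasp point (between the pads) lies 19 mm behind it; z points along the fingers, y is the line along which they close (so a half turn about z gives the same grasp; the last joint's range is limited). The gripper opens to 91 mm and grips with 3 to 60 N. Pads are 32 mm wide; open, the fingers measure 118 mm over their backs; the gripper's body (76 mm by 178 mm) begins 60 mm behind the grasp point.
Start: joints at [1.075, 0.379, 1.734, -0, 1.028, -0.033], TCP at [312.528, 626.374, 213.932] pointing down, gripper open.
Joint ranges: [-2.77, 2.77], [-0.74, 2.19], [0, 2.66], [-1.06, 4.2], [0.31, 2.87], [-3.08, 3.08]. Speed limits (rad/s): [1.89, 1.89, 2.39, 3.14, 3.14, 3.14].

## Interface

Orientations are given as a unit quaternion [x, y, z, w].
In Python, from bench import * gives the robot as it stands.
- The arm moves only by the tool play_rows, never from a script. Its argument "steps" is a list of rows, each an object with "delta_pos": the shift along the tool's x, y, z in cm, a list of three; "turn": the turn, a rotation vector about the tool's x, y, z in degrees, a list of three; "fingers": the opening, from 0 (shut) to 1 (fully open). A call has 1 to 10 rows; each row shifts and turns the commanded pose from where the row before left it, along the tool's axes as they then stand; what a row does not reach is not made up. A row lasts 1/10 s, in which the tool goes at most 50 mm and 8.59 degrees, less where a joint would pass 70% of its speed; a pose out of reach is approached as far as the arm can. A call with a gripper value outside its range is refused whole. The fingers move at their own pace and stop on an object; "newtons" is the grip in N (left out, the last holds). Time passes only in rows, so rows that do not move let the fingers close. It gives the time, the measured TCP pose, the force, the opening and the grip force at its end, in the units of the state.
- observe(): the state, without advancing time (a new reading comes with each control period).
- grab_frame(name): name is "side" or "top"; returns a dict with "img" (480x640x3 uint8, blue, green, red), "camera_matrix" (3x3 intrinsics, pixels), "k1" (the pictures are not rectified: a ray, as slopes to the right and down, at radius r is drawn at 1 + k1 r^2 times it, then the intrinsics apply), "R" (3x3) and "t" (3): a world point X has camera coordinates R X + t. Camera axes: x right, y down, z forward; pixel columns grow to the right and rows downward; lengths in mm; the calibration is good to about 2 mm. A picture is of the moment at which its call begins. There is no depth.
- hand_in(): hands the job in; it is judged then, once.
The state is a dict: "time": time; "qpos": joint angles; "qd": joint speeds; "effort": joint torques, N m; "position": TCP position; "eef_rot": TCP orientation; "force": force on the tool from outside, world axes, zero at the start; "moment": the same for the moment, N m; "width": finger opening in mm; "grip_force": force on a finger pad.
Only numpy, scipy, OpenCV 4.12 (cv2) and the standard library are available. Lean on these libraries where they do the work, as an engineer would, in place of code of your own. Each camera call takes 0.05 s, during which the arm holds its last target. There are 200 camera calls.

## Working session

There is one attempt and no reset: what is moved stays moved. The work goes in short steps, Python scripts to look and compute and a tool call to move; the robot and the scene stay as the last step left them, time stands still between calls to the robot, and variables do not carry over. Pictures are saved under pics/ and viewed, at most 10 in all, crops included, and the job is handed in when it is done.

Besides the shell and the picture viewer there is one more tool, called after "Emit:" in YAML: its name, and indented under it one key for each argument. play_rows: Moves the arm, as the interface text tells. Its arguments: {"type":"object","properties":{"steps":{"type":"array","items":{"type":"object","properties":{"delta_pos":{"type":"array","items":{"type":"number"}},"turn":{"type":"array","items":{"type":"number"}},"fingers":{"type":"number"}}}},"newtons":{"type":"number"}},"required":["steps"]}

```bash
mkdir -p pics
python3 - <<'E'
from bench import *
import cv2
o=observe();print(o)
for n in("side","top"):
    f=grab_frame(n);cv2.imwrite(f"pics/{n}0.png",f["img"]);print(n,f["camera_matrix"],f["k1"],f["R"],f["t"])
E
```

```text
{'time': 0.0, 'qpos': array([ 1.07470802e+00,  3.79388799e-01,  1.73478723e+00,  9.81340353e-06,
        1.02851860e+00, -3.32833442e-02]), 'qd': array([ 1.67175543e-03, -1.55046321e-03, -7.29257861e-04, -1.29081465e-05,
        9.85087964e-04, -2.25680952e-03]), 'effort': array([ 7.32417466e-04, -7.63738489e+01, -4.34361792e+01,  6.50617504e-02,
        4.24110680e-02, -8.27917370e-05]), 'position': array([312.32167036, 626.01005922, 213.29888426]), 'eef_rot': array([ 2.29345279e-01,  9.73344974e-01, -5.30700158e-04, -1.48196728e-04]), 'force': array([-0.16556068, -0.57817779, -0.31490272]), 'moment': array([-0.02066076,  0.00227336, -0.00158667]), 'grip_force': 0.0, 'width': 90.94982232668127}
side [[478.48770279   0.         323.11503382]
 [  0.         478.48770279 243.05357057]
 [  0.           0.           1.        ]] 0.002126802152986528 [[ 0.82410244 -0.5662232  -0.01569934]
 [-0.28846341 -0.39566534 -0.87191617]
 [ 0.48748747  0.72307692 -0.48940344]] [-432.12531836  254.06838221  900.2794343 ]
top [[546.3094281    0.         323.50052294]
 [  0.         546.3094281  248.18145189]
 [  0.           0.           1.        ]] -0.10274073537660756 [[ 0.02438999 -0.99928167  0.02900473]
 [-0.98950498 -0.02826451 -0.14170751]
 [ 0.14242552 -0.02524408 -0.98948356]] [   8.00473352  576.46544548 1199.74007437]
```

View pics/side0.png

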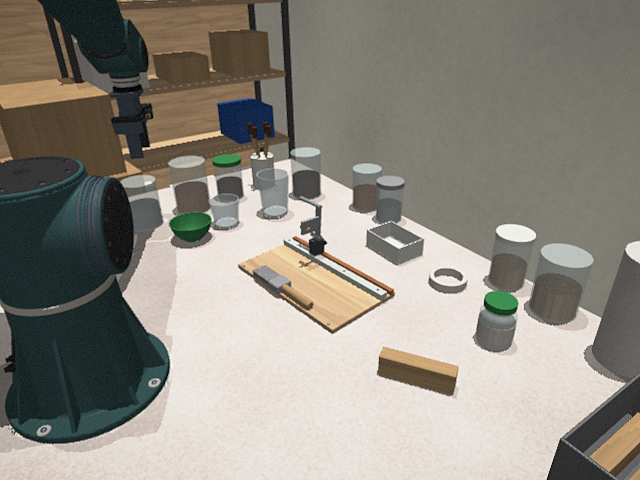

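View pics/top0.png

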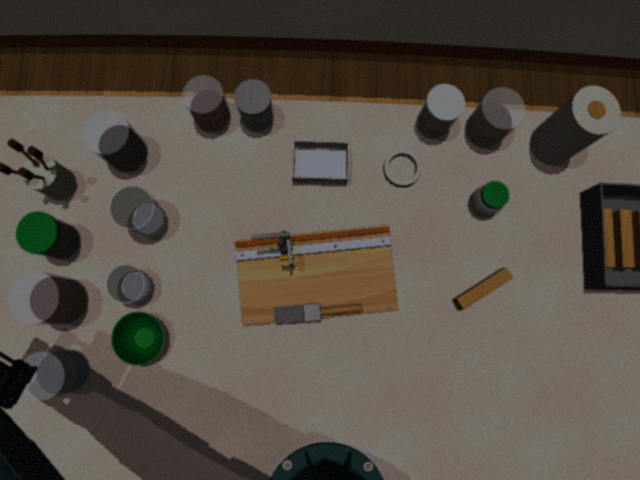

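The side view shows the jig in the middle with the leaf up at about (312,225) and the block at (418,370). In the top view the jig corners are near (235,240), (389,226), (397,309) and (243,325), and the block runs from (455,303) to (511,272).

```bash
cat > h.py <<'E'
import numpy as np, cv2
from bench import *
def ray(f,px):
    K=f["camera_matrix"];d=(np.array(px,float)-[K[0,2],K[1,2]])/[K[0,0],K[1,1]]
    s=d.copy()
    for _ in range(20): s=d/(1+f["k1"]*(s@s))
    R=np.array(f["R"]);return -R.T@f["t"], R.T@np.array([s[0],s[1],1])
def onz(f,px,z):
    c,d=ray(f,px);return c+d*(z-c[2])/d[2]
def proj(f,X):
    p=np.array(f["R"])@X+f["t"];s=p[:2]/p[2];s=s*(1+f["k1"]*(s@s));K=f["camera_matrix"]
    return s*[K[0,0],K[1,1]]+[K[0,2],K[1,2]]
E
python3 - <<'E'
from h import *
f=grab_frame("top");im=f["img"]
c=cv2.convertScaleAbs(im[215:340,225:525],alpha=1.6)
cv2.imwrite("pics/c1.png",cv2.resize(c,None,fx=2.66,fy=2.66,interpolation=cv2.INTER_CUBIC))
hsv=cv2.cvtColor(im,cv2.COLOR_BGR2HSV)
m=((hsv[...,1]>95)&(hsv[...,0]<25)).astype(np.uint8)
m[:200]=0;m[:,:200]=0;m[340:]=0;m[:,550:]=0
n,l,s,ce=cv2.connectedComponentsWithStats(m)
for i in range(1,n):
    if s[i,4]>100:
        r=cv2.minAreaRect(cv2.findContours((l==i).astype(np.uint8),0,2)[0][0]);print(s[i],r,cv2.boxPoints(r).round(1).tolist())
for p,z in [((235,240),12),((389,226),12),((397,309),12),((243,325),12)]: print(onz(f,p,z).round(1))
E
```

```text
[ 289  225  101   21 1055] ((339.2917175292969, 234.87619018554688), (10.82847785949707, 100.29679870605469), 84.20720672607422) [[288.8999938964844, 234.60000610351562], [388.6000061035156, 224.39999389648438], [389.70001220703125, 235.1999969482422], [289.8999938964844, 245.3000030517578]]
[235 237  45  14 454] ((257.1091613769531, 243.5279083251953), (10.900798797607422, 44.458160400390625), 85.91438293457031) [[234.5, 239.6999969482422], [278.8999938964844, 236.5], [279.70001220703125, 247.39999389648438], [235.3000030517578, 250.5]]
[ 237  246  161   80 9247] ((316.6512145996094, 284.4194030761719), (66.91739654541016, 155.92433166503906), 84.20720672607422) [[235.6999969482422, 259.0], [390.79998779296875, 243.3000030517578], [397.6000061035156, 309.79998779296875], [242.5, 325.6000061035156]]
[454 268  59  42 857] ((482.4350280761719, 288.39892578125), (13.999612808227539, 62.90813446044922), 57.2647705078125) [[452.20001220703125, 299.5], [505.1000061035156, 265.5], [512.7000122070312, 277.29998779296875], [459.79998779296875, 311.29998779296875]]
[593.5 228.7  12. ]
[ 637.3 -130.1   12. ]
[ 443.5 -150.3   12. ]
[398.2 201.6  12. ]
```

View pics/c1.png

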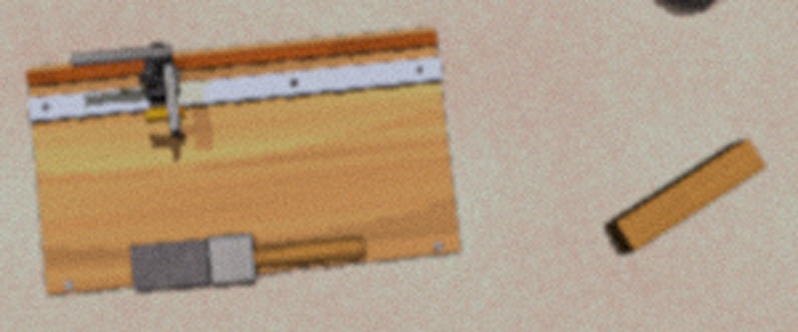

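The zoomed view shows the fence front edge from crop (31,122) to (441,83). The upright leaf's bar runs from (72,58) to (170,50), and the brush lies at the near edge. The block's top is at (640..765, 140..250).

Run:
```python
from h import *
f=grab_frame("top");im=f["img"];g=grab_frame("side")
cv2.imwrite("pics/c2.png",cv2.resize(cv2.convertScaleAbs(g["img"][185:285,260:400],alpha=1.2),None,fx=5.6,fy=5.6,interpolation=cv2.INTER_CUBIC))
print("cam",ray(f,(320,240))[0].round(),ray(g,(320,240))[0].round())
S=cv2.GaussianBlur(cv2.cvtColor(im,cv2.COLOR_BGR2HSV)[...,1],(3,3),0).astype(int)
P=[]
for c in list(range(242,255))+list(range(310,386,2)):
    e=261-(c-237)*14.7/154
    rs=np.arange(int(e)-5,int(e)+6);col=S[rs,c].astype(float);d=np.diff(col);d[d<0]=0
    P.append(onz(f,(c,(d*(rs[:-1]+.5)).sum()/d.sum()),12)[:2])
P=np.array(P);vx,vy,x0,y0=cv2.fitLine(P.astype(np.float32),cv2.DIST_HUBER,0,.01,.01).ravel()
print("fence yaw",np.arctan2(-vx*np.sign(vy),abs(vy)),x0,y0)
# left/right edges of bed
for nm,a,b in(("L",(236.2,262),(242.5,322)),("R",(390.5,247),(397,307))):
    Q=[]
    for r in range(int(a[1])+4,int(b[1])-6,2):
        e=a[0]+(r-a[1])*(b[0]-a[0])/(b[1]-a[1]);cs=np.arange(int(e)-5,int(e)+6)
        d=np.abs(np.diff(S[r,cs].astype(float)));d[d<10]=0;Q.append(onz(f,((d*(cs[:-1]+.5)).sum()/max(d.sum(),1e-9),r),12)[:2])
    Q=np.array(Q);q=cv2.fitLine(Q.astype(np.float32),cv2.DIST_HUBER,0,.01,.01).ravel();print(nm,q)
F=lambda u,v:(225+u/2.66,215+v/2.66)
for p in [(72,58),(170,50)]: print("bar",onz(f,F(*p),156.7).round(1))
# block top mask
hsv=cv2.cvtColor(im,cv2.COLOR_BGR2HSV)
m=((hsv[...,1]>95)&(hsv[...,0]<25)&(hsv[...,2]>70)).astype(np.uint8);m[:,:440]=0;m[:250]=0;m[330:]=0;m[:,550:]=0
cn=max(cv2.findContours(m,0,2)[0],key=cv2.contourArea);r=cv2.minAreaRect(cn);print(r)
W=np.array([onz(f,p,45)[:2] for p in cv2.boxPoints(r)]);print(W.round(1),W.mean(0),[np.linalg.norm(W[i]-W[i-1]).round(1) for i in range(4)])
```

```text
cam [ 399.   55. 1269.] [  -9. -795.  655.]
fence yaw 0.12740096 570.45215 25.967741
L [9.9120057e-01 1.3236871e-01 4.8560471e+02 2.1501537e+02]
R [ 9.9164605e-01  1.2898885e-01  5.2491913e+02 -1.4165710e+02]
bar [578.8 173.9 156.7]
bar [587.3  98.3 156.7]
((484.54730224609375, 287.6250915527344), (13.000832557678223, 58.634498596191406), 57.200469970703125)
[[ 470.  -280.5]
 [ 545.4 -397.1]
 [ 520.5 -413.3]
 [ 445.6 -296.7]] [ 495.35572486 -346.90146056] [np.float64(29.2), np.float64(138.8), np.float64(29.7), np.float64(138.6)]
```

View pics/c2.png

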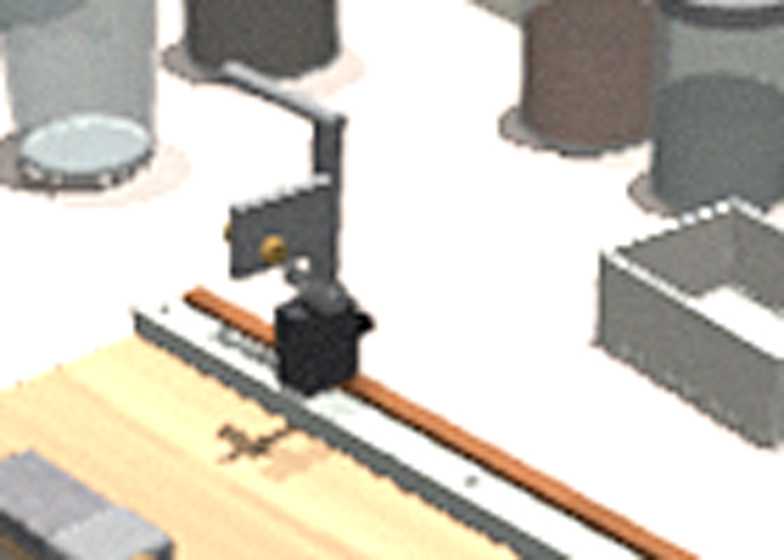

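Side crop: the leaf is up, with its bar from (228,72) to (340,122). The brass screw tip is at (272,248), and the saddle's bottom corners are near (310,395), (278,375) and (357,375).

Run:
```python
from h import *
f=grab_frame("top");g=grab_frame("side")
a=.129;X=np.array([np.cos(a),np.sin(a)]);Y=np.array([-X[1],X[0]])
J=lambda p:np.round([p[0]*X[0]+p[1]*X[1]-569.06,p[0]*Y[0]+p[1]*Y[1]+28.6,p[2]],1)
T=lambda u,v:(225+u/2.66,215+v/2.66)
Sd=lambda u,v:(260+u/5.6,185+v/5.6)
def tri(p,q):
    c1,d1=ray(f,p);c2,d2=ray(g,q);s=np.linalg.lstsq(np.c_[d1,-d2],c2-c1,rcond=None)[0]
    A,B=c1+s[0]*d1,c2+s[1]*d2;return (A+B)/2,np.linalg.norm(A-B)
for t,s in(((72,58),(228,72)),((170,50),(340,122))):
    p,e=tri(T(*t),Sd(*s));print("bar",J(p),e)
for s in((310,395),(278,375),(357,375)): print("sad",J(onz(g,Sd(*s),27)))
# fence ends in side view as check of calibration: front-left top corner of fence
print("fence front-left top",J(onz(g,Sd(137,313),27)))
print("screw blade at y: ", [J(onz(g,Sd(272,248),z)) for z in(110,115,120)])
for ang in(1.57,1.65,1.75,1.85):
  for y in (0,78):
    j=np.array([20-85*np.cos(ang),48+y,75+85*np.sin(ang)]);w=X*(j[0]+569.06)+Y*(j[1]-28.6);w=np.array([*w,j[2]])
    pt,ps=proj(f,w),proj(g,w);print(ang,y,"topcrop",((pt-[225,215])*2.66).round(),"side",((ps-[260,185])*5.6).round())
```

```text
bar [ 26.9 127.3 154.5] 1.9094996515510723
bar [ 26.3  50.5 155.1] 0.08576315798657357
sad [ 1.2 46.4 27. ]
sad [ 2.4 70.3 27. ]
sad [29.  45.1 27. ]
fence front-left top [ -8.7 162.5  27. ]
screw blade at y:  [array([-18.2,  46.5, 110. ]), array([-24.3,  39.1, 115. ]), array([-30.3,  31.7, 120. ])]
1.57 0 topcrop [174.  57.] side [333. 118.]
1.57 78 topcrop [73. 67.] side [220.  66.]
1.65 0 topcrop [173.  48.] side [344. 114.]
1.65 78 topcrop [72. 58.] side [231.  62.]
1.75 0 topcrop [172.  38.] side [358. 111.]
1.75 78 topcrop [72. 48.] side [245.  59.]
1.85 0 topcrop [171.  28.] side [372. 109.]
1.85 78 topcrop [71. 38.] side [259.  58.]
```

Emit:
play_rows:
  steps:
    - {"delta_pos": [-3.8, -2.58, 0], "turn": [0, 0, 0], "fingers": 0.5}
    - {"delta_pos": [-3.8, -2.58, 0], "turn": [0, 0, 0], "fingers": 0.5}
    - {"delta_pos": [-3.8, -2.58, 0], "turn": [0, 0, 0], "fingers": 0.5}
    - {"delta_pos": [-3.8, -2.58, 0], "turn": [0, 0, 0], "fingers": 0.5}
    - {"delta_pos": [-3.8, -2.58, 0], "turn": [0, 0, 0], "fingers": 0.5}
    - {"delta_pos": [-3.8, -2.58, 0], "turn": [0, 0, 0], "fingers": 0.5}
    - {"delta_pos": [-3.8, -2.58, 0], "turn": [0, 0, 0], "fingers": 0.5}
    - {"delta_pos": [-3.8, -2.58, 0], "turn": [0, 0, 0], "fingers": 0.5}
    - {"delta_pos": [-3.8, -2.58, 0], "turn": [0, 0, 0], "fingers": 0.5}
    - {"delta_pos": [-3.8, -2.58, 0], "turn": [0, 0, 0], "fingers": 0.5}
  newtons: 12

```text
time: 1.35
position: [538.1, 224.1, 214.2]
eef_rot: [0.229, 0.973, 0.0, 0.0]
force: [0.4, 1.3, -0.2]
width: 45.8
grip_force: 0.0
```

Emit:
play_rows:
  steps:
    - {"delta_pos": [-3.8, -2.58, 0], "turn": [0, 0, 0], "fingers": 0.5}
    - {"delta_pos": [-3.8, -2.58, 0], "turn": [0, 0, 0], "fingers": 0.5}
    - {"delta_pos": [0, 0, 0], "turn": [0, 0, 8], "fingers": 0.5}
    - {"delta_pos": [0, 0, 0], "turn": [0, 0, 8], "fingers": 0.5}
    - {"delta_pos": [0, 0, 0], "turn": [0, 0, 8], "fingers": 0.5}
    - {"delta_pos": [0, 0, 0], "turn": [0, 0, 8], "fingers": 0.5}
    - {"delta_pos": [0, 0, 0], "turn": [0, 0, 8], "fingers": 0.5}
    - {"delta_pos": [0, 0, 0], "turn": [0, 0, 8], "fingers": 0.5}
    - {"delta_pos": [0, 0, 0], "turn": [0, 0, 8], "fingers": 0.5}
    - {"delta_pos": [0, 0, 0], "turn": [0, 0, 0], "fingers": 0.5}

```text
time: 2.35
position: [582.3, 145.8, 214.0]
eef_rot: [0.66, 0.751, 0.0, 0.0]
force: [-0.2, -0.8, 0.1]
width: 45.7
grip_force: 0.0
```

Run:
```python
from h import *
from scipy.spatial.transform import Rotation as Ro
o=observe();print(o["position"],Ro.from_quat(o["eef_rot"]).as_matrix().round(3),o["time"],o["width"],o["force"])
f=grab_frame("top");g=grab_frame("side")
a=cv2.resize(cv2.convertScaleAbs(f["img"][180:330,220:420],alpha=1.6),(400,300),interpolation=3)
b=cv2.resize(g["img"][130:280,220:420],(400,300),interpolation=3)
cv2.imwrite("pics/d.png",np.hstack([a,b]))
```

```text
[582.32800244 145.76706885 213.9702427 ] [[-0.128  0.992  0.   ]
 [ 0.992  0.128  0.   ]
 [ 0.     0.    -1.   ]] 2.35 45.704798739491764 [-0.21192156 -0.78145473  0.10340631]
```

View pics/d.png

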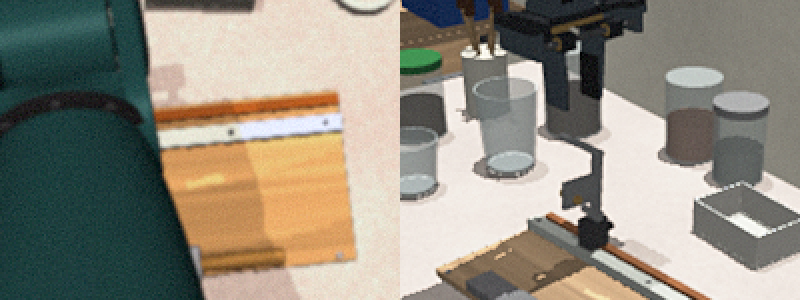

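The top view is blocked by the arm. In the side crop the open fingers straddle above the bar, which runs from (563,137) to (600,150). I'll go down and pinch it.

Emit:
play_rows:
  steps:
    - {"delta_pos": [0, 0, 2.5], "fingers": 0.5}
    - {"delta_pos": [0, 0, 2.5], "fingers": 0.5}
    - {"delta_pos": [0, 0, 2.5], "fingers": 0.5}
    - {"delta_pos": [0, 0, 0], "fingers": 0.3}
    - {"delta_pos": [0, 0, 0], "fingers": 0.0}
    - {"delta_pos": [0, 0, 0], "fingers": 0.0}
    - {"delta_pos": [0, 0, 0], "fingers": 0.0}
  newtons: 8

```text
invalid input
```

Run:
```python
from h import *
o=observe();print(o["force"],o["grip_force"],o["width"])
g=grab_frame("side")
cv2.imwrite("pics/e.png",cv2.resize(g["img"][130:280,240:390],(600,600),interpolation=3))
# arc table in tool axes (cm): tool y = jig x, tool z = down
a0=1.65
A=np.linspace(a0,0,17)
x=20-85*np.cos(A);z=75+85*np.sin(A)
for k in range(16): print(A[k+1].round(2),((x[k+1]-x[k])/10).round(2),(-(z[k+1]-z[k])/10).round(2))
```

```text
[ 0.04333548 -0.4981717  -0.56722411] 0.0 45.72999875156944
1.55 -0.88 -0.02
1.44 -0.87 0.07
1.34 -0.86 0.16
1.24 -0.84 0.24
1.13 -0.81 0.33
1.03 -0.77 0.41
0.93 -0.73 0.49
0.82 -0.67 0.56
0.72 -0.61 0.63
0.62 -0.54 0.69
0.52 -0.47 0.74
0.41 -0.39 0.78
0.31 -0.31 0.82
0.21 -0.22 0.85
0.1 -0.13 0.87
0.0 -0.05 0.88
```

View pics/e.png

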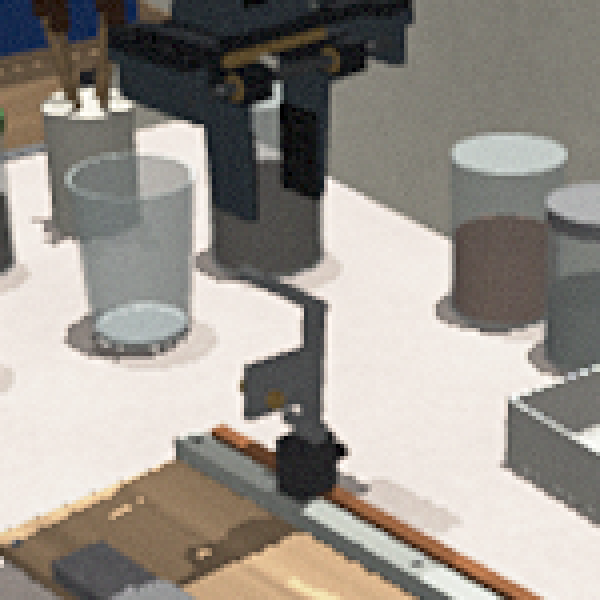

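The call was refused because the turn field was missing, so nothing moved. The picture still shows open fingers at (235,200) and (305,180) above the bar at (280,285). Repeating with all fields.

Emit:
play_rows:
  steps:
    - {"delta_pos": [0, 0, 2.5], "turn": [0, 0, 0], "fingers": 0.5}
    - {"delta_pos": [0, 0, 2.5], "turn": [0, 0, 0], "fingers": 0.5}
    - {"delta_pos": [0, 0, 2.5], "turn": [0, 0, 0], "fingers": 0.5}
    - {"delta_pos": [0, 0, 0], "turn": [0, 0, 0], "fingers": 0.3}
    - {"delta_pos": [0, 0, 0], "turn": [0, 0, 0], "fingers": 0.0}
    - {"delta_pos": [0, 0, 0], "turn": [0, 0, 0], "fingers": 0.0}
    - {"delta_pos": [0, 0, 0], "turn": [0, 0, 0], "fingers": 0.0}
  newtons: 8

```text
time: 3.2
position: [583.1, 145.9, 140.3]
eef_rot: [0.659, 0.752, 0.001, 0.001]
force: [-0.2, -1.2, 0.3]
width: 16.6
grip_force: 0.0
```

Emit:
play_rows:
  steps:
    - {"delta_pos": [0, 0, 0], "turn": [0, 0, 0], "fingers": 0.0}
    - {"delta_pos": [0, 0, 0], "turn": [0, 0, 0], "fingers": 0.0}
    - {"delta_pos": [0, 0, 0], "turn": [0, 0, 0], "fingers": 0.0}

```text
time: 3.5
position: [582.8, 145.9, 139.9]
eef_rot: [0.659, 0.752, 0.001, 0.0]
force: [-1.7, 1.0, 7.2]
width: 9.8
grip_force: 8.0
```

Emit:
play_rows:
  steps:
    - {"delta_pos": [0, -0.88, -0.02], "turn": [0, 0, 0], "fingers": 0.0}
    - {"delta_pos": [0, -0.87, 0.07], "turn": [0, 0, 0], "fingers": 0.0}
    - {"delta_pos": [0, -0.86, 0.16], "turn": [0, 0, 0], "fingers": 0.0}
    - {"delta_pos": [0, -0.84, 0.24], "turn": [0, 0, 0], "fingers": 0.0}
    - {"delta_pos": [0, -0.81, 0.33], "turn": [0, 0, 0], "fingers": 0.0}

```text
time: 4.0
position: [539.2, 140.1, 130.9]
eef_rot: [0.659, 0.752, -0.0, -0.0]
force: [2.6, 0.9, 2.0]
width: 9.7
grip_force: 8.0
```

Emit:
play_rows:
  steps:
    - {"delta_pos": [0, -0.77, 0.41], "turn": [0, 0, 0], "fingers": 0.0}
    - {"delta_pos": [0, -0.73, 0.49], "turn": [0, 0, 0], "fingers": 0.0}
    - {"delta_pos": [0, -0.67, 0.56], "turn": [0, 0, 0], "fingers": 0.0}
    - {"delta_pos": [0, -0.61, 0.63], "turn": [0, 0, 0], "fingers": 0.0}
    - {"delta_pos": [0, -0.54, 0.69], "turn": [0, 0, 0], "fingers": 0.0}

```text
time: 4.5
position: [506.6, 135.8, 102.7]
eef_rot: [0.659, 0.752, -0.0, -0.0]
force: [1.2, 1.4, 0.9]
width: 9.8
grip_force: 8.0
```

Emit:
play_rows:
  steps:
    - {"delta_pos": [0, -0.47, 0.74], "turn": [0, 0, 0], "fingers": 0.0}
    - {"delta_pos": [0, -0.39, 0.78], "turn": [0, 0, 0], "fingers": 0.0}
    - {"delta_pos": [0, -0.31, 0.82], "turn": [0, 0, 0], "fingers": 0.0}
    - {"delta_pos": [0, -0.22, 0.85], "turn": [0, 0, 0], "fingers": 0.0}

```text
time: 4.9
position: [492.8, 134.0, 70.6]
eef_rot: [0.659, 0.752, -0.0, -0.0]
force: [-0.4, 1.7, 1.7]
width: 9.6
grip_force: 8.0
```

Emit:
play_rows:
  steps:
    - {"delta_pos": [0, -0.13, 0.87], "turn": [0, 0, 0], "fingers": 0.0}
    - {"delta_pos": [0, -0.05, 0.9], "turn": [0, 0, 0], "fingers": 0.0}
    - {"delta_pos": [0, 0, 0], "turn": [0, 0, 0], "fingers": 0.0}

```text
time: 5.2
position: [490.5, 133.7, 52.2]
eef_rot: [0.659, 0.752, -0.001, -0.001]
force: [-4.0, 1.3, -1.3]
width: 9.7
grip_force: 8.0
```

Emit:
play_rows:
  steps:
    - {"delta_pos": [0, 0, 0.4], "turn": [0, 0, 0], "fingers": 0.0}
    - {"delta_pos": [0, 0, 0.4], "turn": [0, 0, 0], "fingers": 0.0}
    - {"delta_pos": [0, 0, 0], "turn": [0, 0, 0], "fingers": 0.0}

```text
time: 5.5
position: [490.6, 133.6, 45.4]
eef_rot: [0.659, 0.752, -0.001, -0.001]
force: [-7.5, 0.5, 3.3]
width: 9.6
grip_force: 8.0
```

Emit:
play_rows:
  steps:
    - {"delta_pos": [0, 0, 0], "turn": [0, 0, 0], "fingers": 0.3}
    - {"delta_pos": [0, 0, 0], "turn": [0, 0, 0], "fingers": 0.3}
    - {"delta_pos": [0, 0, -2], "turn": [0, 0, 0], "fingers": 0.3}
    - {"delta_pos": [0, 0, -2], "turn": [0, 0, 0], "fingers": 0.3}
    - {"delta_pos": [0, 0, -1.5], "turn": [0, 0, 0], "fingers": 0.0}
    - {"delta_pos": [0, 0, 0], "turn": [0, 0, 0], "fingers": 0.0}
    - {"delta_pos": [0, 0, 0], "turn": [0, 0, 0], "fingers": 0.0}
    - {"delta_pos": [0, 0, 0.8], "turn": [0, 0, 0], "fingers": 0.0}
    - {"delta_pos": [0, 0, 0.8], "turn": [0, 0, 0], "fingers": 0.0}
    - {"delta_pos": [0, 0, 0], "turn": [0, 0, 0], "fingers": 0.0}

```text
time: 6.5
position: [490.4, 133.5, 82.7]
eef_rot: [0.659, 0.752, -0.001, -0.001]
force: [1.2, -0.5, -0.0]
width: 0.6
grip_force: 0.0
```

Emit:
play_rows:
  steps:
    - {"delta_pos": [0, 0, 0.3], "turn": [0, 0, 0], "fingers": 0.0}
    - {"delta_pos": [0, 0, 0.2], "turn": [0, 0, 0], "fingers": 0.0}
    - {"delta_pos": [0, 0, 0], "turn": [0, 0, 0], "fingers": 0.0}

```text
time: 6.8
position: [491.6, 133.9, 79.9]
eef_rot: [0.659, 0.752, -0.0, -0.0]
force: [-3.6, -0.8, 9.5]
width: 0.2
grip_force: 4.5
```

Emit:
play_rows:
  steps:
    - {"delta_pos": [0, 0, 0.2], "turn": [0, 0, 0], "fingers": 0.0}
    - {"delta_pos": [0, 0, 0], "turn": [0, 0, 0], "fingers": 0.0}

```text
time: 7.0
position: [491.7, 133.9, 79.0]
eef_rot: [0.659, 0.752, -0.0, -0.0]
force: [-14.0, -1.7, 35.0]
width: 0.3
grip_force: 17.2
```

Run:
```python
from h import *
o=observe();p=o["position"];print(p,o["force"],o["time"])
W=np.array([495.4,-346.9])
d=np.r_[W,0]-[p[0],p[1],0];a=.129;X=np.array([np.cos(a),np.sin(a)]);Y=np.array([-X[1],X[0]])
print("tool x,y to block centre (cm)",d[:2]@Y/10,d[:2]@X/10)
```

```text
[491.66772702 133.94539985  78.97122541] [-13.95333239  -1.66178054  35.04463704] 7.0
tool x,y to block centre (cm) -47.73301998267934 -5.815590043945866
```

Emit:
play_rows:
  steps:
    - {"delta_pos": [0, 0, -2], "turn": [0, 0, 0], "fingers": 0.0}
    - {"delta_pos": [0, 0, -3], "turn": [0, 0, 0], "fingers": 0.4}
    - {"delta_pos": [0, 0, -3], "turn": [0, 0, 0], "fingers": 0.6}
    - {"delta_pos": [-4.77, -0.58, 0], "turn": [0, 0, 0], "fingers": 0.6}
    - {"delta_pos": [-4.77, -0.58, 0], "turn": [0, 0, 0], "fingers": 0.6}
    - {"delta_pos": [-4.77, -0.58, 0], "turn": [0, 0, 0], "fingers": 0.6}
    - {"delta_pos": [-4.77, -0.58, 0], "turn": [0, 0, 0], "fingers": 0.6}
    - {"delta_pos": [-4.77, -0.58, 0], "turn": [0, 0, 0], "fingers": 0.6}
    - {"delta_pos": [-4.77, -0.58, 0], "turn": [0, 0, 0], "fingers": 0.6}
    - {"delta_pos": [-4.77, -0.58, 0], "turn": [0, 0, 0], "fingers": 0.6}

```text
time: 8.0
position: [494.6, -204.6, 157.9]
eef_rot: [0.66, 0.752, 0.0, 0.0]
force: [1.5, 0.0, -0.5]
width: 54.9
grip_force: 0.0
```

Emit:
play_rows:
  steps:
    - {"delta_pos": [-4.77, -0.58, 0], "turn": [0, 0, 0], "fingers": 0.6}
    - {"delta_pos": [-4.77, -0.58, 0], "turn": [0, 0, 0], "fingers": 0.6}
    - {"delta_pos": [-4.77, -0.6, 0], "turn": [0, 0, 0], "fingers": 0.6}
    - {"delta_pos": [0, 0, 0], "turn": [0, 0, -8.5], "fingers": 0.6}
    - {"delta_pos": [0, 0, 0], "turn": [0, 0, -8.5], "fingers": 0.6}
    - {"delta_pos": [0, 0, 0], "turn": [0, 0, -8.5], "fingers": 0.6}
    - {"delta_pos": [0, 0, 0], "turn": [0, 0, 0], "fingers": 0.6}

```text
time: 8.7
position: [496.0, -346.8, 157.6]
eef_rot: [0.476, 0.879, -0.0, -0.0]
force: [-0.4, -0.3, -0.3]
width: 54.9
grip_force: 0.0
```

Run:
```python
from h import *
o=observe();print(o["position"],o["width"],o["time"])
g=grab_frame("side");f=grab_frame("top")
a=cv2.resize(g["img"][200:420,300:500],(400,440),interpolation=3);b=cv2.resize(cv2.convertScaleAbs(f["img"][200:420,340:540],alpha=1.6),(400,440),interpolation=3)
cv2.imwrite("pics/i.png",np.hstack([a,b]))
W=np.array([495.4,-346.9,0]);bx=np.array([.840,.543,0]);by=np.array([-.543,.840,0])
for s in((1,1),(1,-1),(-1,-1),(-1,1)):
  print(s,((proj(g,W+15*s[0]*bx+70*s[1]*by+[0,0,45])-[300,200])*2).round())
```

```text
[ 495.98397221 -346.79591227  157.59387322] 54.89213952313665 8.7
(1, 1) [166. 287.]
(1, -1) [317. 326.]
(-1, -1) [311. 349.]
(-1, 1) [156. 307.]
```

View pics/i.png

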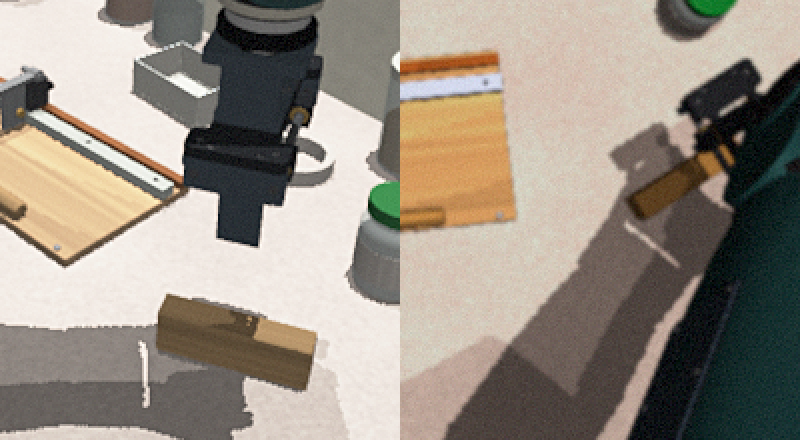

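The side crop shows the block's top from (160,300) to (316,331), close to where I predicted it. The gripper is above it with the jaws across its width, and the leaf is down at (30,90). Descending to grip.

Emit:
play_rows:
  steps:
    - {"delta_pos": [0, 0, 3.5], "turn": [0, 0, 0], "fingers": 0.6}
    - {"delta_pos": [0, 0, 3.5], "turn": [0, 0, 0], "fingers": 0.6}
    - {"delta_pos": [0, 0, 3.5], "turn": [0, 0, 0], "fingers": 0.6}
    - {"delta_pos": [0, 0, 2.0], "turn": [0, 0, 0], "fingers": 0.6}
    - {"delta_pos": [0, 0, 1.1], "turn": [0, 0, 0], "fingers": 0.6}
    - {"delta_pos": [0, 0, 0], "turn": [0, 0, 0], "fingers": 0.2}
    - {"delta_pos": [0, 0, 0], "turn": [0, 0, 0], "fingers": 0.2}
    - {"delta_pos": [0, 0, 0], "turn": [0, 0, 0], "fingers": 0.2}
    - {"delta_pos": [0, 0, 0], "turn": [0, 0, 0], "fingers": 0.2}
    - {"delta_pos": [0, 0, 0], "turn": [0, 0, 0], "fingers": 0.2}
  newtons: 15

```text
time: 9.8
position: [496.6, -347.2, 23.0]
eef_rot: [0.477, 0.879, -0.0, 0.001]
force: [-1.4, 0.6, 8.2]
width: 30.0
grip_force: 15.0
```

Emit:
play_rows:
  steps:
    - {"delta_pos": [0, 0, -2], "turn": [0, 0, 0], "fingers": 0.2}
    - {"delta_pos": [0, 0, -3], "turn": [0, 0, 0], "fingers": 0.2}
    - {"delta_pos": [0, 0, -2.8], "turn": [0, 0, 0], "fingers": 0.2}
    - {"delta_pos": [0, 0, 0], "turn": [0, 0, 8.5], "fingers": 0.2}
    - {"delta_pos": [0, 0, 0], "turn": [0, 0, 8.5], "fingers": 0.2}
    - {"delta_pos": [0, 0, 0], "turn": [0, 0, 8.5], "fingers": 0.2}
    - {"delta_pos": [3.9, 1.25, 0], "turn": [0, 0, 0], "fingers": 0.2}
    - {"delta_pos": [3.9, 1.25, 0], "turn": [0, 0, 0], "fingers": 0.2}
    - {"delta_pos": [3.9, 1.25, 0], "turn": [0, 0, 0], "fingers": 0.2}
    - {"delta_pos": [3.9, 1.25, 0], "turn": [0, 0, 0], "fingers": 0.2}

```text
time: 10.8
position: [525.4, -184.1, 100.3]
eef_rot: [0.66, 0.752, 0.0, 0.0]
force: [0.7, -0.2, -1.1]
width: 29.6
grip_force: 15.0
```

Emit:
play_rows:
  steps:
    - {"delta_pos": [3.9, 1.25, 0], "turn": [0, 0, 0], "fingers": 0.2}
    - {"delta_pos": [3.9, 1.25, 0], "turn": [0, 0, 0], "fingers": 0.2}
    - {"delta_pos": [3.9, 1.25, 0], "turn": [0, 0, 0], "fingers": 0.2}
    - {"delta_pos": [3.9, 1.25, 0], "turn": [0, 0, 0], "fingers": 0.2}
    - {"delta_pos": [0, 0, 0], "turn": [0, 0, 0], "fingers": 0.2}
    - {"delta_pos": [0, 0, 0], "turn": [0, 0, 0], "fingers": 0.2}

```text
time: 11.4
position: [554.6, -23.6, 100.1]
eef_rot: [0.659, 0.752, 0.0, 0.0]
force: [0.0, -0.4, -1.6]
width: 30.1
grip_force: 15.0
```

Run:
```python
from h import *
o=observe();p=o["position"];print(p,o["width"],o["time"],o["force"])
a=.129;X=np.array([np.cos(a),np.sin(a)]);Y=np.array([-X[1],X[0]]);print("jig x,y",p[:2]@X-569.06,p[:2]@Y+28.6)
g=grab_frame("side")
cv2.imwrite("pics/j.png",cv2.resize(g["img"][130:330,220:420],(600,600),interpolation=3))
```

```text
[554.62296014 -23.62363699 100.09260767] 30.118748432946187 11.4 [ 0.02218786 -0.43595607 -1.59054193]
jig x,y -22.084388355153237 -66.17544201580847
```

View pics/j.png

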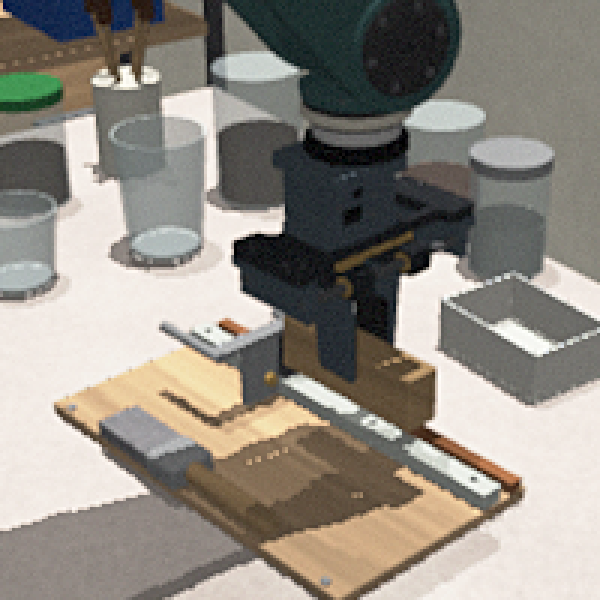

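The picture shows the leaf down at (260,370) with its brass screw at (272,378). The block is held along the fence, short of the screw. Lowering.

Emit:
play_rows:
  steps:
    - {"delta_pos": [0, 0, 2], "turn": [0, 0, 0], "fingers": 0.2}
    - {"delta_pos": [0, 0, 2], "turn": [0, 0, 0], "fingers": 0.2}
    - {"delta_pos": [0, 0, 1.5], "turn": [0, 0, 0], "fingers": 0.2}
    - {"delta_pos": [0, 0, 0.7], "turn": [0, 0, 0], "fingers": 0.2}
    - {"delta_pos": [0, 0, 0.15], "turn": [0, 0, 0], "fingers": 0.2}
    - {"delta_pos": [0, 0, 0.1], "turn": [0, 0, 0], "fingers": 0.2}

```text
time: 12.05
position: [554.9, -24.6, 35.5]
eef_rot: [0.66, 0.752, 0.0, 0.0]
force: [-0.3, -0.8, -1.4]
width: 29.8
grip_force: 15.0
```

Emit:
play_rows:
  steps:
    - {"delta_pos": [0, 0, 0.1], "turn": [0, 0, 0], "fingers": 0.2}
    - {"delta_pos": [0, 0, 0], "turn": [0, 0, 0], "fingers": 0.2}

```text
time: 12.25
position: [555.1, -24.4, 35.0]
eef_rot: [0.659, 0.752, 0.0, 0.0]
force: [-0.5, -0.7, 2.3]
width: 30.0
grip_force: 15.0
```

Emit:
play_rows:
  steps:
    - {"delta_pos": [0, 0, 0], "turn": [0, 0, 0], "fingers": 0.5}
    - {"delta_pos": [0, 0, 0], "turn": [0, 0, 0], "fingers": 0.5}
    - {"delta_pos": [0, 0, -1.5], "turn": [0, 0, 0], "fingers": 0.5}
    - {"delta_pos": [0, 0, -2.5], "turn": [0, 0, 0], "fingers": 0.5}
    - {"delta_pos": [0, -1.9, 0], "turn": [0, 0, 0], "fingers": 0.0}
    - {"delta_pos": [0, -2.0, 0], "turn": [0, 0, 0], "fingers": 0.0}
    - {"delta_pos": [0, 0, 0], "turn": [0, 0, 0], "fingers": 0.0}
    - {"delta_pos": [0, 0, 2.5], "turn": [0, 0, 0], "fingers": 0.0}
    - {"delta_pos": [0, 0, 2.0], "turn": [0, 0, 0], "fingers": 0.0}
    - {"delta_pos": [0, 0, 1.2], "turn": [0, 0, 0], "fingers": 0.0}

```text
time: 13.25
position: [516.2, -29.4, 16.7]
eef_rot: [0.659, 0.752, -0.0, -0.0]
force: [-0.4, 0.7, 0.5]
width: 1.2
grip_force: 0.0
```

Emit:
play_rows:
  steps:
    - {"delta_pos": [0, 0.4, 0], "turn": [0, 0, 0], "fingers": 0.0}
    - {"delta_pos": [0, 0.3, 0], "turn": [0, 0, 0], "fingers": 0.0}
    - {"delta_pos": [0, 0, 0], "turn": [0, 0, 0], "fingers": 0.0}

```text
time: 13.55
position: [524.2, -28.5, 18.2]
eef_rot: [0.659, 0.752, 0.001, 0.001]
force: [0.2, 0.1, -0.1]
width: 0.6
grip_force: 0.0
```

Emit:
play_rows:
  steps:
    - {"delta_pos": [0, 0.2, 0], "turn": [0, 0, 0], "fingers": 0.0}
    - {"delta_pos": [0, 0.2, 0], "turn": [0, 0, 0], "fingers": 0.0}
    - {"delta_pos": [0, 0.2, 0], "turn": [0, 0, 0], "fingers": 0.0}

```text
time: 13.85
position: [529.1, -27.7, 17.6]
eef_rot: [0.659, 0.752, 0.0, 0.0]
force: [-1.3, 0.0, 0.7]
width: 0.5
grip_force: 0.6
```

Emit:
play_rows:
  steps:
    - {"delta_pos": [0, 0.1, 0], "turn": [0, 0, 0], "fingers": 0.0}
    - {"delta_pos": [0, 0, 0], "turn": [0, 0, 0], "fingers": 0.0}

```text
time: 14.05
position: [529.8, -27.6, 17.3]
eef_rot: [0.659, 0.752, -0.0, -0.0]
force: [-0.9, -0.5, 0.5]
width: 0.6
grip_force: 0.4
```

Emit:
play_rows:
  steps:
    - {"delta_pos": [0, 0.1, 0], "turn": [0, 0, 0], "fingers": 0.0}
    - {"delta_pos": [0, 0.1, 0], "turn": [0, 0, 0], "fingers": 0.0}

```text
time: 14.25
position: [531.7, -27.3, 17.2]
eef_rot: [0.659, 0.752, -0.0, -0.0]
force: [-1.6, -0.6, 1.9]
width: 0.5
grip_force: 1.0
```

Emit:
play_rows:
  steps:
    - {"delta_pos": [0, 0.05, 0], "turn": [0, 0, 0], "fingers": 0.0}
    - {"delta_pos": [0, 0, 0], "turn": [0, 0, 0], "fingers": 0.0}

```text
time: 14.45
position: [532.1, -27.3, 17.2]
eef_rot: [0.659, 0.752, -0.0, -0.0]
force: [-2.6, -0.0, 1.6]
width: 0.4
grip_force: 1.3
```

Emit:
play_rows:
  steps:
    - {"delta_pos": [0, 0.05, 0], "turn": [0, 0, 0], "fingers": 0.0}
    - {"delta_pos": [0, 0, 0], "turn": [0, 0, 0], "fingers": 0.0}

```text
time: 14.65
position: [532.8, -27.2, 17.2]
eef_rot: [0.659, 0.752, 0.0, 0.0]
force: [-1.2, -0.2, -0.3]
width: 0.4
grip_force: 0.4
```

Emit:
play_rows:
  steps:
    - {"delta_pos": [0, 0.03, 0], "turn": [0, 0, 0], "fingers": 0.0}
    - {"delta_pos": [0, 0, 0], "turn": [0, 0, 0], "fingers": 0.0}

```text
time: 14.85
position: [533.2, -27.1, 17.2]
eef_rot: [0.659, 0.752, 0.0, 0.0]
force: [0.9, -0.1, 0.0]
width: 0.5
grip_force: 0.3
```

Emit:
play_rows:
  steps:
    - {"delta_pos": [0, 0.05, 0], "turn": [0, 0, 0], "fingers": 0.0}
    - {"delta_pos": [0, 0, 0], "turn": [0, 0, 0], "fingers": 0.0}

```text
time: 15.05
position: [533.6, -27.1, 17.2]
eef_rot: [0.659, 0.752, 0.0, 0.0]
force: [-0.6, -0.3, -0.5]
width: 0.1
grip_force: 0.3
```

Emit:
play_rows:
  steps:
    - {"delta_pos": [0, 0.05, 0], "turn": [0, 0, 0], "fingers": 0.0}
    - {"delta_pos": [0, 0, 0], "turn": [0, 0, 0], "fingers": 0.0}

```text
time: 15.25
position: [534.1, -27.0, 17.2]
eef_rot: [0.659, 0.752, 0.0, 0.0]
force: [-1.1, -0.2, -0.6]
width: 0.6
grip_force: 0.3
```

Emit:
play_rows:
  steps:
    - {"delta_pos": [0, 0.05, 0], "turn": [0, 0, 0], "fingers": 0.0}
    - {"delta_pos": [0, 0, 0], "turn": [0, 0, 0], "fingers": 0.0}

```text
time: 15.45
position: [534.6, -26.9, 17.3]
eef_rot: [0.659, 0.752, 0.0, 0.0]
force: [-0.4, -0.4, -0.2]
width: 0.5
grip_force: 0.4
```

Emit:
play_rows:
  steps:
    - {"delta_pos": [0, 0.05, 0], "turn": [0, 0, 0], "fingers": 0.0}
    - {"delta_pos": [0, 0, 0], "turn": [0, 0, 0], "fingers": 0.0}

```text
time: 15.65
position: [535.1, -26.9, 17.3]
eef_rot: [0.659, 0.752, 0.0, 0.0]
force: [-0.1, 0.1, -0.2]
width: 0.3
grip_force: 0.4
```

Emit:
play_rows:
  steps:
    - {"delta_pos": [0, 0.04, 0], "turn": [0, 0, 0], "fingers": 0.0}
    - {"delta_pos": [0, 0, 0], "turn": [0, 0, 0], "fingers": 0.0}

```text
time: 15.85
position: [535.5, -26.8, 17.3]
eef_rot: [0.659, 0.752, 0.0, 0.0]
force: [-1.2, -0.4, 0.3]
width: 0.5
grip_force: 0.4
```

Emit:
play_rows:
  steps:
    - {"delta_pos": [0, 0.05, 0], "turn": [0, 0, 0], "fingers": 0.0}
    - {"delta_pos": [0, 0, 0], "turn": [0, 0, 0], "fingers": 0.0}

```text
time: 16.05
position: [536.0, -26.8, 17.2]
eef_rot: [0.659, 0.752, 0.0, 0.0]
force: [-0.8, -0.0, -1.0]
width: 0.5
grip_force: 0.4
```

Emit:
play_rows:
  steps:
    - {"delta_pos": [0, 0.05, 0], "turn": [0, 0, 0], "fingers": 0.0}
    - {"delta_pos": [0, 0, 0], "turn": [0, 0, 0], "fingers": 0.0}

```text
time: 16.25
position: [536.5, -26.7, 17.2]
eef_rot: [0.659, 0.752, 0.0, 0.0]
force: [-1.0, -0.2, 0.5]
width: 0.4
grip_force: 0.4
```

Emit:
play_rows:
  steps:
    - {"delta_pos": [0, 0.05, 0], "turn": [0, 0, 0], "fingers": 0.0}
    - {"delta_pos": [0, 0, 0], "turn": [0, 0, 0], "fingers": 0.0}

```text
time: 16.45
position: [536.8, -26.6, 17.2]
eef_rot: [0.659, 0.752, -0.0, -0.0]
force: [-2.0, -0.2, 1.5]
width: 0.5
grip_force: 1.1
```

Force starts rising, so it is probably contact.

Emit:
play_rows:
  steps:
    - {"delta_pos": [0, 0.04, 0], "turn": [0, 0, 0], "fingers": 0.0}
    - {"delta_pos": [0, 0, 0], "turn": [0, 0, 0], "fingers": 0.0}

```text
time: 16.65
position: [536.9, -26.6, 17.3]
eef_rot: [0.659, 0.752, -0.0, -0.0]
force: [-5.2, -2.5, 5.9]
width: 0.4
grip_force: 2.9
```

Emit:
play_rows:
  steps:
    - {"delta_pos": [0, 0.03, 0], "turn": [0, 0, 0], "fingers": 0.0}
    - {"delta_pos": [0, 0, 0], "turn": [0, 0, 0], "fingers": 0.0}

```text
time: 16.85
position: [536.9, -26.6, 17.2]
eef_rot: [0.659, 0.752, -0.001, -0.001]
force: [-7.7, -2.9, 8.1]
width: 0.5
grip_force: 4.1
```

Emit:
play_rows:
  steps:
    - {"delta_pos": [0, -0.03, 0], "turn": [0, 0, 0], "fingers": 0.0}
    - {"delta_pos": [0, 0, 0], "turn": [0, 0, 0], "fingers": 0.0}
    - {"delta_pos": [0, 0, 0], "turn": [0, 0, 0], "fingers": 0.0}
    - {"delta_pos": [0, 0, 0], "turn": [0, 0, 0], "fingers": 0.0}

```text
time: 17.25
position: [536.8, -26.6, 17.2]
eef_rot: [0.659, 0.752, -0.0, -0.0]
force: [-5.7, -1.1, 5.9]
width: 0.3
grip_force: 3.2
```

Emit:
play_rows:
  steps:
    - {"delta_pos": [0, 0, 0], "turn": [0, 0, 0], "fingers": 0.0}
    - {"delta_pos": [0, 0, 0], "turn": [0, 0, 0], "fingers": 0.0}
    - {"delta_pos": [0, 0, 0], "turn": [0, 0, 0], "fingers": 0.0}
    - {"delta_pos": [0, 0, 0], "turn": [0, 0, 0], "fingers": 0.0}

```text
time: 17.65
position: [536.8, -26.6, 17.2]
eef_rot: [0.659, 0.752, -0.0, -0.0]
force: [-6.2, -0.8, 5.4]
width: 0.5
grip_force: 3.2
```

Emit:
play_rows:
  steps:
    - {"delta_pos": [0, -0.5, 0], "turn": [0, 0, 0], "fingers": 0.0}
    - {"delta_pos": [0, -1.5, 0], "turn": [0, 0, 0], "fingers": 0.0}
    - {"delta_pos": [0, 0, -2.5], "turn": [0, 0, 0], "fingers": 0.0}
    - {"delta_pos": [0, 0, -3], "turn": [0, 0, 0], "fingers": 0.0}
    - {"delta_pos": [-3.2, 1.5, 0], "turn": [0, 0, 0], "fingers": 0.0}
    - {"delta_pos": [-3.2, 1.5, 0], "turn": [0, 0, 0], "fingers": 0.0}
    - {"delta_pos": [-3.3, 1.4, 0], "turn": [0, 0, 0], "fingers": 0.0}
    - {"delta_pos": [0, 0, 2], "turn": [0, 0, 0], "fingers": 0.0}
    - {"delta_pos": [0, 0, 2.2], "turn": [0, 0, 0], "fingers": 0.0}
    - {"delta_pos": [0, 0, 0], "turn": [0, 0, 0], "fingers": 0.0}

```text
time: 18.65
position: [571.2, -119.4, 27.9]
eef_rot: [0.66, 0.752, -0.001, -0.002]
force: [-0.5, -0.3, 0.4]
width: 0.7
grip_force: 0.0
```

```bash
cat >> h.py <<'E'
a=.129;X=np.array([np.cos(a),np.sin(a)]);Y=np.array([-X[1],X[0]])
def jig(p): return np.round([p[:2]@X-569.06,p[:2]@Y+28.6,p[2]],1)
E
python3 - <<'E'
from h import *
o=observe();print(jig(o["position"]),o["force"],o["time"])
E
```

```text
[ -17.9 -163.3   27.9] [-0.52710104 -0.27470034  0.42179532] 18.65
```

Emit:
play_rows:
  steps:
    - {"delta_pos": [0.3, 0.1, 0], "turn": [0, 0, 0], "fingers": 0.0}
    - {"delta_pos": [0.3, 0, 0], "turn": [0, 0, 0], "fingers": 0.0}
    - {"delta_pos": [0.3, 0, 0], "turn": [0, 0, 0], "fingers": 0.0}
    - {"delta_pos": [0, 0, 0], "turn": [0, 0, 0], "fingers": 0.0}

```text
time: 19.05
position: [573.9, -110.1, 31.1]
eef_rot: [0.659, 0.752, 0.0, 0.001]
force: [-0.0, 0.2, 0.6]
width: 0.3
grip_force: 0.0
```

Emit:
play_rows:
  steps:
    - {"delta_pos": [0.2, 0, 0], "turn": [0, 0, 0], "fingers": 0.0}
    - {"delta_pos": [0.2, 0, 0], "turn": [0, 0, 0], "fingers": 0.0}
    - {"delta_pos": [0.2, 0, 0], "turn": [0, 0, 0], "fingers": 0.0}
    - {"delta_pos": [0, 0, 0], "turn": [0, 0, 0], "fingers": 0.0}

```text
time: 19.45
position: [572.7, -104.4, 30.2]
eef_rot: [0.659, 0.752, 0.0, -0.0]
force: [0.9, 0.9, 0.7]
width: 0.3
grip_force: 0.1
```

Run:
```python
from h import *
o=observe();print(jig(o["position"]),o["force"],o["time"])
```

```text
[ -14.5 -148.6   30.2] [0.94648893 0.8644532  0.72630953] 19.45
```

Emit:
play_rows:
  steps:
    - {"delta_pos": [0.2, 0, 0], "turn": [0, 0, 0], "fingers": 0.0}
    - {"delta_pos": [0.2, 0, 0], "turn": [0, 0, 0], "fingers": 0.0}
    - {"delta_pos": [0.2, 0, 0], "turn": [0, 0, 0], "fingers": 0.0}
    - {"delta_pos": [0.2, 0, 0], "turn": [0, 0, 0], "fingers": 0.0}

```text
time: 19.85
position: [571.7, -96.5, 30.2]
eef_rot: [0.659, 0.752, -0.0, -0.0]
force: [-0.4, -2.0, 2.3]
width: 0.1
grip_force: 1.0
```

Emit:
play_rows:
  steps:
    - {"delta_pos": [0.2, 0, 0], "turn": [0, 0, 0], "fingers": 0.0}
    - {"delta_pos": [0.2, 0, 0], "turn": [0, 0, 0], "fingers": 0.0}
    - {"delta_pos": [0.2, 0, 0], "turn": [0, 0, 0], "fingers": 0.0}
    - {"delta_pos": [0.2, 0, 0], "turn": [0, 0, 0], "fingers": 0.0}

```text
time: 20.25
position: [570.6, -88.6, 30.2]
eef_rot: [0.659, 0.752, -0.0, -0.0]
force: [0.4, -1.3, 0.8]
width: 0.5
grip_force: 0.9
```

Run:
```python
from h import *
o=observe();print(jig(o["position"]),o["force"],o["time"])
g=grab_frame("side");cv2.imwrite("pics/k.png",cv2.resize(g["img"][200:300,280:400],(720,600),interpolation=3))
```

```text
[ -14.6 -132.6   30.2] [ 0.36771357 -1.31364252  0.82800482] 20.25
```

View pics/k.png

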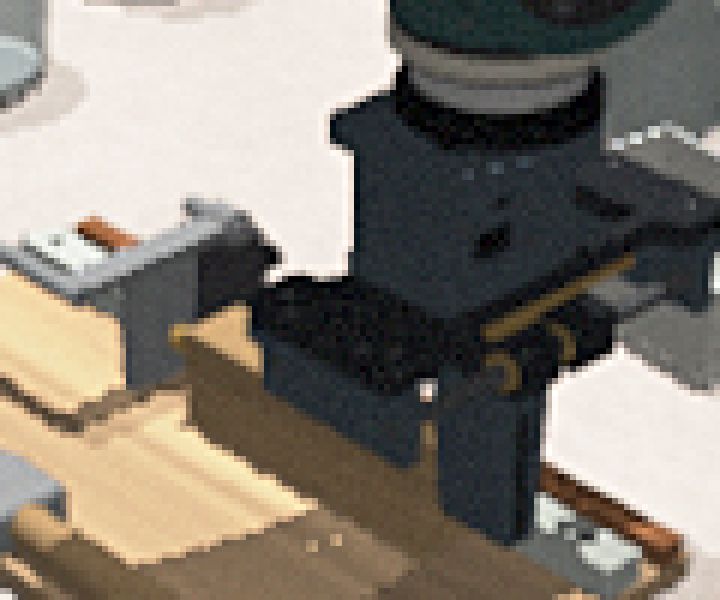

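The picture shows the block's near lower corner at (187,420), the blade at (125-195, 250-385) and the screw at (180,335). That leaves a gap of about 20 to 25 mm to the blade, so I'll continue and then slow down.

Emit:
play_rows:
  steps:
    - {"delta_pos": [0.15, 0, 0], "turn": [0, 0, 0], "fingers": 0.0}
    - {"delta_pos": [0.15, 0, 0], "turn": [0, 0, 0], "fingers": 0.0}
    - {"delta_pos": [0.1, 0, 0], "turn": [0, 0, 0], "fingers": 0.0}

```text
time: 20.6
position: [570.1, -84.7, 30.2]
eef_rot: [0.659, 0.752, -0.0, -0.0]
force: [-0.3, -1.5, -0.1]
width: 0.3
grip_force: 0.6
```

Emit:
play_rows:
  steps:
    - {"delta_pos": [0.1, 0, 0], "turn": [0, 0, 0], "fingers": 0.0}
    - {"delta_pos": [0, 0, 0], "turn": [0, 0, 0], "fingers": 0.0}

```text
time: 20.8
position: [569.9, -83.6, 30.2]
eef_rot: [0.659, 0.752, -0.0, -0.0]
force: [0.5, -0.9, -0.5]
width: 0.3
grip_force: 0.0
```

Emit:
play_rows:
  steps:
    - {"delta_pos": [0.1, 0, 0], "turn": [0, 0, 0], "fingers": 0.0}
    - {"delta_pos": [0.1, 0, 0], "turn": [0, 0, 0], "fingers": 0.0}

```text
time: 21.0
position: [569.7, -81.8, 30.2]
eef_rot: [0.659, 0.752, -0.0, -0.0]
force: [-0.4, -0.3, -0.8]
width: 0.3
grip_force: 0.4
```

Emit:
play_rows:
  steps:
    - {"delta_pos": [0.1, 0, 0], "turn": [0, 0, 0], "fingers": 0.0}
    - {"delta_pos": [0.1, 0, 0], "turn": [0, 0, 0], "fingers": 0.0}

```text
time: 21.2
position: [569.4, -79.7, 30.2]
eef_rot: [0.659, 0.752, -0.0, -0.0]
force: [0.0, -1.8, 0.3]
width: 0.5
grip_force: 0.3
```

Emit:
play_rows:
  steps:
    - {"delta_pos": [0.08, 0, 0], "turn": [0, 0, 0], "fingers": 0.0}
    - {"delta_pos": [0.08, 0, 0], "turn": [0, 0, 0], "fingers": 0.0}

```text
time: 21.4
position: [569.3, -78.1, 30.2]
eef_rot: [0.659, 0.752, -0.0, -0.0]
force: [0.5, -0.9, -0.5]
width: 0.2
grip_force: 0.3
```

Emit:
play_rows:
  steps:
    - {"delta_pos": [0.1, 0, 0], "turn": [0, 0, 0], "fingers": 0.0}
    - {"delta_pos": [0.08, 0, 0], "turn": [0, 0, 0], "fingers": 0.0}

```text
time: 21.6
position: [569.1, -76.4, 30.2]
eef_rot: [0.659, 0.752, -0.0, 0.0]
force: [0.7, -1.1, -0.5]
width: 0.5
grip_force: 0.3
```

Emit:
play_rows:
  steps:
    - {"delta_pos": [0.1, 0, 0], "turn": [0, 0, 0], "fingers": 0.0}
    - {"delta_pos": [0.08, 0, 0], "turn": [0, 0, 0], "fingers": 0.0}

```text
time: 21.8
position: [568.8, -74.6, 30.2]
eef_rot: [0.659, 0.752, 0.0, 0.0]
force: [-0.1, -0.5, -0.4]
width: 0.3
grip_force: 0.4
```

Emit:
play_rows:
  steps:
    - {"delta_pos": [0.1, 0, 0], "turn": [0, 0, 0], "fingers": 0.0}
    - {"delta_pos": [0.08, 0, 0], "turn": [0, 0, 0], "fingers": 0.0}

```text
time: 22.0
position: [568.6, -72.8, 30.2]
eef_rot: [0.659, 0.752, 0.0, 0.0]
force: [-0.0, -1.1, -1.1]
width: 0.8
grip_force: 0.4
```

Emit:
play_rows:
  steps:
    - {"delta_pos": [0.08, 0, 0], "turn": [0, 0, 0], "fingers": 0.0}
    - {"delta_pos": [0.08, 0, 0], "turn": [0, 0, 0], "fingers": 0.0}

```text
time: 22.2
position: [568.4, -71.3, 30.2]
eef_rot: [0.659, 0.752, 0.0, 0.0]
force: [0.1, -1.0, -0.3]
width: 0.6
grip_force: 0.4
```

Emit:
play_rows:
  steps:
    - {"delta_pos": [0.08, 0, 0], "turn": [0, 0, 0], "fingers": 0.0}
    - {"delta_pos": [0.08, 0, 0], "turn": [0, 0, 0], "fingers": 0.0}

```text
time: 22.4
position: [568.8, -70.4, 30.5]
eef_rot: [0.659, 0.752, -0.0, 0.001]
force: [2.0, -14.0, 0.4]
width: 0.3
grip_force: 7.3
```

Emit:
play_rows:
  steps:
    - {"delta_pos": [-0.04, 0, 0], "turn": [0, 0, 0], "fingers": 0.0}
    - {"delta_pos": [0, 0, 0], "turn": [0, 0, 0], "fingers": 0.0}

```text
time: 22.6
position: [568.6, -70.6, 30.4]
eef_rot: [0.659, 0.752, 0.0, 0.0]
force: [1.2, -6.5, 0.1]
width: 0.4
grip_force: 3.1
```

Emit:
play_rows:
  steps:
    - {"delta_pos": [0, 0, 0], "turn": [0, 0, 0], "fingers": 0.0}
    - {"delta_pos": [0, 0, 0], "turn": [0, 0, 0], "fingers": 0.0}
    - {"delta_pos": [0, 0, 0], "turn": [0, 0, 0], "fingers": 0.0}
    - {"delta_pos": [0, 0, 0], "turn": [0, 0, 0], "fingers": 0.0}
    - {"delta_pos": [0, 0, 0], "turn": [0, 0, 0], "fingers": 0.0}
    - {"delta_pos": [0, 0, 0], "turn": [0, 0, 0], "fingers": 0.0}
    - {"delta_pos": [0, 0, 0], "turn": [0, 0, 0], "fingers": 0.0}

```text
time: 23.3
position: [568.6, -70.6, 30.4]
eef_rot: [0.659, 0.752, 0.0, 0.001]
force: [-0.1, -6.3, -0.5]
width: 0.8
grip_force: 3.1
```

Emit:
play_rows:
  steps:
    - {"delta_pos": [-0.3, 0, 0], "turn": [0, 0, 0], "fingers": 0.0}
    - {"delta_pos": [-2, 0, 0], "turn": [0, 0, 0], "fingers": 0.0}
    - {"delta_pos": [0, 0, -4], "turn": [0, 0, 0], "fingers": 0.0}
    - {"delta_pos": [0, 0, -4], "turn": [0, 0, 0], "fingers": 0.0}
    - {"delta_pos": [0, 0, -4], "turn": [0, 0, 0], "fingers": 0.0}
    - {"delta_pos": [-4, 0, 0], "turn": [0, 0, 0], "fingers": 0.0}
    - {"delta_pos": [-4, 0, 0], "turn": [0, 0, 0], "fingers": 0.0}
    - {"delta_pos": [-4, 0, 0], "turn": [0, 0, 0], "fingers": 0.0}
    - {"delta_pos": [-4, 0, 0], "turn": [0, 0, 0], "fingers": 0.0}

```text
time: 24.2
position: [592.0, -253.1, 150.4]
eef_rot: [0.659, 0.752, 0.0, 0.0]
force: [0.5, -0.2, 0.8]
width: 0.4
grip_force: 0.0
```

Run:
```python
from h import *
o=observe();print(jig(o["position"]),o["force"],o["time"])
g=grab_frame("side");f=grab_frame("top")
A=cv2.resize(g["img"][195:315,260:380],(400,400),interpolation=3);B=cv2.resize(cv2.convertScaleAbs(f["img"][215:335,250:370],alpha=1.6),(400,400),interpolation=3)
cv2.imwrite("pics/l.png",np.hstack([A,B]))
```

```text
[ -14.5 -298.5  150.4] [ 0.47520111 -0.24887145  0.77799066] 24.2
```

View pics/l.png

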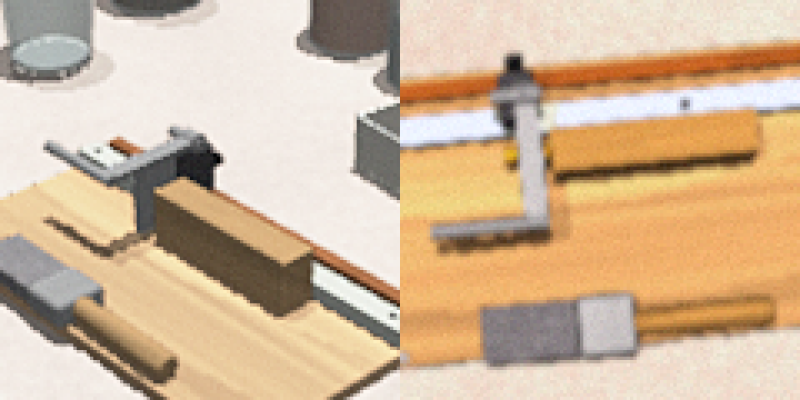

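The block lies along the fence with its end at the lowered leaf's screw: side crop block end at (160,215), top crop block from (555,150) to (760,135). I'll check the alignment numerically.

```bash
cat > chk.py <<'E'
from h import *
f=grab_frame("top");im=f["img"]
# block top outline: straight edges from saturation/value gradient along far (vs white fence) edge and near edge
hsv=cv2.cvtColor(im,cv2.COLOR_BGR2HSV)
S=hsv[...,1].astype(float);V=cv2.GaussianBlur(hsv[...,2],(3,3),0).astype(float)
far=[];near=[]
for c in range(302,354):
    e=257-(c-300)*.1
    r=np.arange(int(e)-12,int(e)-1);d=np.clip(np.diff(S[r,c]),0,None);far.append(onz(f,(c,(d*(r[:-1]+.5)).sum()/d.sum()),57)[:2])
    r=np.arange(int(e)+3,int(e)+16);d=np.clip(-np.diff(V[r,c]),0,None);k=d.argmax();near.append(onz(f,(c,r[k]+.5),57)[:2])
for n,P in(("far",far),("near",near)):
    vx,vy,x0,y0=cv2.fitLine(np.array(P,np.float32),cv2.DIST_HUBER,0,.01,.01).ravel()
    print(n,"yaw",np.arctan2(-vx*np.sign(vy),abs(vy)).round(4),jig(np.array([x0,y0,57])))
E
python3 chk.py
```

```text
far yaw 0.1323 [ -1.5 -25.4  57. ]
near yaw 0.1328 [-30.8 -27.1  57. ]
```

Emit:
play_rows:
  steps:
    - {"delta_pos": [3.9, -0.5, 0], "turn": [0, 0, 0], "fingers": 0.5}
    - {"delta_pos": [4, -0.5, 0], "turn": [0, 0, 0], "fingers": 0.5}
    - {"delta_pos": [4, -0.5, 0], "turn": [0, 0, 0], "fingers": 0.5}
    - {"delta_pos": [4, -0.5, 0], "turn": [0, 0, 0], "fingers": 0.5}
    - {"delta_pos": [4, -0.5, 0], "turn": [0, 0, 0], "fingers": 0.5}
    - {"delta_pos": [4, -0.5, 0], "turn": [0, 0, 0], "fingers": 0.5}
    - {"delta_pos": [4, -0.5, 0], "turn": [0, 0, 0], "fingers": 0.5}
    - {"delta_pos": [4, -0.5, 0], "turn": [0, 0, 0], "fingers": 0.5}
    - {"delta_pos": [4, -0.5, 0], "turn": [0, 0, 0], "fingers": 0.5}
    - {"delta_pos": [3.8, -0.5, 0], "turn": [0, 0, 0], "fingers": 0.5}

```text
time: 25.35
position: [489.3, 137.7, 150.3]
eef_rot: [0.659, 0.752, -0.0, -0.0]
force: [-0.2, -0.2, -0.3]
width: 45.3
grip_force: 0.0
```

Run:
```python
from h import *
o=observe();print(jig(o["position"]),o["force"],o["time"],o["width"])
A=np.linspace(0,1.9,20)
x=20-85*np.cos(A);z=75+85*np.sin(A)
for k in range(19): print(A[k+1].round(2),((x[k+1]-x[k])/10).round(2),(-(z[k+1]-z[k])/10).round(2))
```

```text
[-66.1 102.2 150.3] [-0.20684478 -0.2150455  -0.27282702] 25.35 45.288980246745936
0.1 0.04 -0.85
0.2 0.13 -0.84
0.3 0.21 -0.82
0.4 0.29 -0.8
0.5 0.37 -0.77
0.6 0.44 -0.72
0.7 0.51 -0.68
0.8 0.58 -0.62
0.9 0.64 -0.56
1.0 0.69 -0.49
1.1 0.74 -0.42
1.2 0.78 -0.35
1.3 0.81 -0.27
1.4 0.83 -0.19
1.5 0.84 -0.1
1.6 0.85 -0.02
1.7 0.85 0.07
1.8 0.84 0.15
1.9 0.82 0.23
```

Emit:
play_rows:
  steps:
    - {"delta_pos": [0, 0, 3.4], "turn": [0, 0, 0], "fingers": 0.5}
    - {"delta_pos": [0, 0, 3], "turn": [0, 0, 0], "fingers": 0.5}
    - {"delta_pos": [0, 0, 2], "turn": [0, 0, 0], "fingers": 0.5}
    - {"delta_pos": [0, 0, 1], "turn": [0, 0, 0], "fingers": 0.5}
    - {"delta_pos": [0, 0, 0], "turn": [0, 0, 0], "fingers": 0.3}
    - {"delta_pos": [0, 0, 0], "turn": [0, 0, 0], "fingers": 0.05}
    - {"delta_pos": [0, 0, 0], "turn": [0, 0, 0], "fingers": 0.05}
    - {"delta_pos": [0, 0, 0], "turn": [0, 0, 0], "fingers": 0.0}
    - {"delta_pos": [0, 0, 0], "turn": [0, 0, 0], "fingers": 0.0}
    - {"delta_pos": [0, 0, 0], "turn": [0, 0, 0], "fingers": 0.0}
  newtons: 10

```text
time: 26.35
position: [490.4, 135.5, 56.7]
eef_rot: [0.66, 0.752, -0.0, -0.0]
force: [-5.6, 0.7, 9.3]
width: 9.7
grip_force: 10.0
```

Emit:
play_rows:
  steps:
    - {"delta_pos": [0, 0.04, -0.85], "turn": [0, 0, 0], "fingers": 0.0}
    - {"delta_pos": [0, 0.13, -0.84], "turn": [0, 0, 0], "fingers": 0.0}
    - {"delta_pos": [0, 0.21, -0.82], "turn": [0, 0, 0], "fingers": 0.0}
    - {"delta_pos": [0, 0.29, -0.8], "turn": [0, 0, 0], "fingers": 0.0}
    - {"delta_pos": [0, 0.37, -0.77], "turn": [0, 0, 0], "fingers": 0.0}

```text
time: 26.85
position: [499.4, 136.7, 97.5]
eef_rot: [0.659, 0.752, -0.001, -0.001]
force: [-12.4, 0.5, 1.7]
width: 9.5
grip_force: 10.0
```

Emit:
play_rows:
  steps:
    - {"delta_pos": [0, 0.3, -0.72], "turn": [0, 0, 0], "fingers": 0.0}
    - {"delta_pos": [0, 0.51, -0.68], "turn": [0, 0, 0], "fingers": 0.0}
    - {"delta_pos": [0, 0.58, -0.62], "turn": [0, 0, 0], "fingers": 0.0}
    - {"delta_pos": [0, 0.64, -0.56], "turn": [0, 0, 0], "fingers": 0.0}
    - {"delta_pos": [0, 0.69, -0.49], "turn": [0, 0, 0], "fingers": 0.0}

```text
time: 27.35
position: [526.5, 140.3, 128.7]
eef_rot: [0.659, 0.752, -0.001, -0.001]
force: [-9.8, -0.1, 7.3]
width: 9.9
grip_force: 10.0
```

Emit:
play_rows:
  steps:
    - {"delta_pos": [0, 0.74, -0.42], "turn": [0, 0, 0], "fingers": 0.0}
    - {"delta_pos": [0, 0.78, -0.35], "turn": [0, 0, 0], "fingers": 0.0}
    - {"delta_pos": [0, 0.81, -0.27], "turn": [0, 0, 0], "fingers": 0.0}
    - {"delta_pos": [0, 0.83, -0.19], "turn": [0, 0, 0], "fingers": 0.0}
    - {"delta_pos": [0, 0.84, -0.1], "turn": [0, 0, 0], "fingers": 0.0}
    - {"delta_pos": [0, 0.85, -0.02], "turn": [0, 0, 0], "fingers": 0.0}

```text
time: 27.95
position: [577.0, 146.9, 141.7]
eef_rot: [0.659, 0.752, 0.0, 0.0]
force: [-3.3, -0.2, 2.5]
width: 9.5
grip_force: 10.0
```

Emit:
play_rows:
  steps:
    - {"delta_pos": [0, 0.85, 0.07], "turn": [0, 0, 0], "fingers": 0.0}
    - {"delta_pos": [0, 0.6, 0.1], "turn": [0, 0, 0], "fingers": 0.0}
    - {"delta_pos": [0, 0, 0], "turn": [0, 0, 0], "fingers": 0.0}

```text
time: 28.25
position: [591.5, 148.8, 139.3]
eef_rot: [0.659, 0.752, 0.0, 0.0]
force: [0.6, 0.0, 2.2]
width: 9.5
grip_force: 10.0
```

Run:
```python
from h import *
o=observe();p=jig(o["position"]);print(p,o["force"],"a",np.arccos((20-p[0])/85))
```

```text
[ 36.7 100.  139.3] [0.59775753 0.00871177 2.16222501] a 1.7685533723716065
```

Emit:
play_rows:
  steps:
    - {"delta_pos": [0, 0.3, 0.06], "turn": [0, 0, 0], "fingers": 0.0}
    - {"delta_pos": [0, 0.25, 0.05], "turn": [0, 0, 0], "fingers": 0.0}
    - {"delta_pos": [0, 0, 0], "turn": [0, 0, 0], "fingers": 0.0}

```text
time: 28.55
position: [596.1, 149.3, 138.2]
eef_rot: [0.659, 0.752, -0.0, -0.0]
force: [0.5, -0.2, -0.9]
width: 10.0
grip_force: 10.0
```

Emit:
play_rows:
  steps:
    - {"delta_pos": [0, 0.1, 0.02], "turn": [0, 0, 0], "fingers": 0.0}
    - {"delta_pos": [0, 0.1, 0.02], "turn": [0, 0, 0], "fingers": 0.0}
    - {"delta_pos": [0, 0, 0], "turn": [0, 0, 0], "fingers": 0.0}

```text
time: 28.85
position: [597.8, 149.6, 137.9]
eef_rot: [0.659, 0.752, -0.0, -0.0]
force: [-1.3, -1.1, -0.4]
width: 9.5
grip_force: 10.0
```

Emit:
play_rows:
  steps:
    - {"delta_pos": [0, 0.1, 0.02], "turn": [0, 0, 0], "fingers": 0.0}
    - {"delta_pos": [0, 0.1, 0.02], "turn": [0, 0, 0], "fingers": 0.0}
    - {"delta_pos": [0, 0, 0], "turn": [0, 0, 0], "fingers": 0.0}

```text
time: 29.15
position: [598.2, 149.7, 137.6]
eef_rot: [0.659, 0.752, -0.002, -0.001]
force: [-16.2, -2.6, 12.7]
width: 9.7
grip_force: 10.0
```

Emit:
play_rows:
  steps:
    - {"delta_pos": [0, 0, 0], "turn": [0, 0, 0], "fingers": 0.5}
    - {"delta_pos": [0, 0, 0], "turn": [0, 0, 0], "fingers": 0.5}
    - {"delta_pos": [0, 0, 0], "turn": [0, 0, 0], "fingers": 0.5}
    - {"delta_pos": [0, 0, -2], "turn": [0, 0, 0], "fingers": 0.5}
    - {"delta_pos": [0, 0, -3], "turn": [0, 0, 0], "fingers": 0.5}
    - {"delta_pos": [0, 0, -3], "turn": [0, 0, 0], "fingers": 0.5}
    - {"delta_pos": [0, 0, -3], "turn": [0, 0, 0], "fingers": 0.5}
    - {"delta_pos": [-3, -1, 0], "turn": [0, 0, 0], "fingers": 0.5}
    - {"delta_pos": [-4.5, -1, 0], "turn": [0, 0, 0], "fingers": 0.5}
    - {"delta_pos": [-4.5, -1, 0], "turn": [0, 0, 0], "fingers": 0.5}

```text
time: 30.15
position: [585.8, 26.0, 248.0]
eef_rot: [0.659, 0.752, 0.0, 0.0]
force: [1.1, 0.5, 0.2]
width: 45.5
grip_force: 0.0
```

Emit:
play_rows:
  steps:
    - {"delta_pos": [-4.5, -1, 0], "turn": [0, 0, 0], "fingers": 0.5}
    - {"delta_pos": [-4.5, -1, 0], "turn": [0, 0, 0], "fingers": 0.5}
    - {"delta_pos": [-4.5, -1, 0], "turn": [0, 0, 0], "fingers": 0.5}
    - {"delta_pos": [-4.5, -1, 0], "turn": [0, 0, 0], "fingers": 0.5}
    - {"delta_pos": [-4.5, -1, 0], "turn": [0, 0, 0], "fingers": 0.5}
    - {"delta_pos": [-4.5, -1, 0], "turn": [0, 0, 0], "fingers": 0.5}
    - {"delta_pos": [-4.5, -1, 0], "turn": [0, 0, 0], "fingers": 0.5}
    - {"delta_pos": [-4.5, 0, 0], "turn": [0, 0, 0], "fingers": 0.5}
    - {"delta_pos": [0, 0, 0], "turn": [0, 0, 0], "fingers": 0.5}

```text
time: 31.05
position: [563.5, -343.7, 247.7]
eef_rot: [0.661, 0.751, -0.0, 0.001]
force: [-0.1, 0.8, -0.5]
width: 45.7
grip_force: 0.0
```

```bash
python3 chk.py
python3 - <<'E'
from h import *
o=observe();print(jig(o["position"]),o["time"],o["force"])
f=grab_frame("top");im=f["img"]
S=cv2.cvtColor(im,cv2.COLOR_BGR2HSV)[...,1]
# bar: low-saturation strip seen against brown/orange ledge or table; project expected points for several angles and print brightness profile
G=cv2.cvtColor(im,cv2.COLOR_BGR2GRAY)
for a_ in(1.57,1.65,1.75,1.85):
  j=np.array([20-85*np.cos(a_),48+50,75+85*np.sin(a_)]);w=X*(j[0]+569.06)+Y*(j[1]-28.6);print(a_,proj(f,np.r_[w,j[2]]).round(1))
for c in(258,264,268): print(c,[(r,int(G[r,c]),int(S[r,c])) for r in range(222,246)])
# block left end along its middle row
print([(c,int(G[252,c]),int(S[252,c])) for c in range(296,314)])
print([(c,int(G[249,c]),int(S[249,c])) for c in range(348,368)])
E
```

```text
far yaw 0.1345 [ -1.3 -32.6  57. ]
near yaw 0.1316 [-30.8 -14.9  57. ]
[ -54.3 -382.3  247.4] 31.1 [ 0.13902733 -0.27853791 -0.41475986]
1.57 [266.1 238.7]
1.65 [265.8 235.5]
1.75 [265.5 231.6]
1.85 [265.2 227.8]
258 [(222, 126, 35), (223, 125, 38), (224, 124, 33), (225, 116, 27), (226, 99, 30), (227, 84, 18), (228, 80, 9), (229, 67, 11), (230, 67, 43), (231, 94, 40), (232, 115, 41), (233, 125, 42), (234, 127, 38), (235, 125, 34), (236, 127, 43), (237, 120, 72), (238, 106, 118), (239, 90, 162), (240, 74, 197), (241, 69, 207), (242, 66, 213), (243, 59, 199), (244, 40, 187), (245, 35, 146)]
264 [(222, 126, 43), (223, 125, 42), (224, 122, 43), (225, 108, 37), (226, 88, 19), (227, 84, 15), (228, 80, 15), (229, 71, 11), (230, 87, 40), (231, 112, 51), (232, 127, 43), (233, 128, 40), (234, 124, 45), (235, 125, 43), (236, 112, 57), (237, 111, 96), (238, 99, 132), (239, 81, 180), (240, 71, 191), (241, 65, 213), (242, 51, 222), (243, 39, 206), (244, 37, 177), (245, 44, 147)]
268 [(222, 123, 47), (223, 121, 43), (224, 111, 45), (225, 95, 33), (226, 86, 14), (227, 87, 14), (228, 77, 13), (229, 7
[... 182 characters left out ...]
, (241, 57, 223), (242, 50, 202), (243, 33, 227), (244, 37, 155), (245, 44, 163)]
[(296, 116, 19), (297, 114, 32), (298, 114, 36), (299, 119, 35), (300, 119, 48), (301, 122, 41), (302, 121, 28), (303, 119, 20), (304, 114, 33), (305, 104, 51), (306, 106, 56), (307, 103, 63), (308, 103, 77), (309, 105, 84), (310, 107, 88), (311, 103, 102), (312, 102, 107), (313, 95, 127)]
[(348, 99, 152), (349, 95, 161), (350, 100, 158), (351, 95, 169), (352, 98, 169), (353, 95, 173), (354, 98, 167), (355, 94, 167), (356, 90, 150), (357, 81, 130), (358, 77, 127), (359, 83, 118), (360, 83, 124), (361, 91, 131), (362, 102, 122), (363, 104, 123), (364, 104, 130), (365, 104, 126), (366, 108, 120), (367, 108, 126)]
```

The bar sits at row 228, which matches 1.85 rad, fully up. The block's pose is unchanged and the arm is clear, so I'm handing in.

```bash
python3 -c "
from bench import *
print(hand_in())"
```

```text
the job is handed in; nothing more can be done
None
```

I handed the job in at about 31 s: leaf flipped down, block pressed to the fence (about 6 N) and home on the screw (about 6.5 N, briefly 14 N on first contact), leaf back fully up. In the last top view the block had not visibly moved; I did not check the other objects. No verdict was returned.

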